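# Start the dust extractor from its guarded starter

## Task

Start the dust extractor from the wider of the two hooded starter boxes on the bench: flip its hood up and over until it stays open by itself, then press the raised end of the rocker paddle beneath until it has rocked fully over. Leave that hood standing open; leave the narrower starter as it is, shut and off, and do not knock the other things on the bench about.

Things in the scene. Friction and masses are not known exactly. Their poses are not given: they have to be found in the camera images.
- wide_starter: the wide starter: grey sheet-steel box lying on the bench, in mm 150 (its x) x 150 (its y) x 60 high, fixed; origin at the centre of its underside, z up, its x points from the pull-bar side (towards the robot) to the hinge side
- wide_hood (a joint): angle of the wide starter's hood: 0 shut, 1.9 rad (109 deg) fully open against its stop, standing up and leaning away from the robot. Aluminium hood, in mm 76 wide, 73 from hinge to front, 34 high, open below, about 0.12 kg, hides the paddle when shut. Loose hinge: let go below about 1.05 rad it falls shut, beyond about 1.4 rad it falls open and stays
- wide_hinge (a point): middle of the hood's hinge axis, which runs along the box's y, 64 mm above the bench and 4 above the box's top, over the box's origin; axes as the box's
- wide_bar (a point): middle of the hood's pull bar, a round steel bar 10 mm in diameter along y, turning with the hood. Shut: 120 from the hinge axis towards the robot (box -x) and 22 above it (86 above the bench), overhanging the box by 45, with 42 of free air between the bar and the hood's front wall. The bar spans 70 between two side arms with 62 clear between them
- wide_raised_end (a point): where to press the black rocker paddle beneath the hood: on its top face, on the centre line, 18 mm from its pivot towards the robot; as found about 78 above the bench and 55 from the hinge axis (box -x), about 71 above the bench once rocked over. Paddle in mm 50 (along box x) x 44 x 8, with a thin white line across the raised half; it rocks about the box's y
- wide_rocker (a joint): angle of that box's rocker paddle: 0 off (end towards the robot raised; found at 0 to 0.04), 0.4 rad on (that end fully down, against a stop); it stays where it is left and takes about 4 N at the pressing point
- narrow_starter: the narrow starter (same make, smaller: hood 46 wide; not to be operated): grey sheet-steel box lying on the bench, in mm 150 (its x) x 90 (its y) x 60 high, fixed; origin at the centre of its underside, z up, its x points from the pull-bar side (towards the robot) to the hinge side
- narrow_hood (a joint): angle of the narrow starter (same make, smaller: hood 46 wide; not to be operated)'s hood: 0 shut, 1.9 rad (109 deg) fully open against its stop, standing up and leaning away from the robot
- narrow_rocker (a joint): angle of that box's rocker paddle: 0 off (end towards the robot raised; found at 0 to 0.04), 0.4 rad on (that end fully down, against a stop)
- tape_measure: yellow tape measure, in mm 65 x 60 x 36, lying near the robot; origin at its underside, bystander
- offcut_long: wood offcut 160 x 45 x 22 mm; origin at its underside, bystander
- offcut_short: wood offcut 70 x 70 x 35 mm; origin at its underside, bystander
- glue_bottle: white glue bottle, 60 mm diameter, 170 mm high, standing behind the starters; origin at its underside, bystander
- screw_jar: glass jar, 70 mm diameter, 80 mm high, at the side; origin at its underside, bystander
- screwdriver: screwdriver lying on the bench; bystander
- sanding_block: cork sanding block 110 x 65 x 38 mm; origin at its underside, bystander
Mind the look-alikes: they are no part of the job. Leave any orange look-alike of the wide_starter alone.

How it is judged:
By the outcome, as a careful person would: the job done as asked, in the order asked, and still so for the second after the job is handed in, with the robot touching nothing.
It also fails if it takes over 51 s, if anything falls off the work surface, if the arm or the gripper's body presses on something with over 40 N, if the wrist force passes 120 N, or if a joint passes its speed limit or range.

## Robot

A 6-joint arm with a two-finger parallel gripper is mounted at the origin on the work surface. World frame = base frame: x ahead of the robot, y to its left, z up, the work surface at z = 0. Lengths are in m, angles in rad, forces in N, time in s.
With the tool pointing down it reaches from about 0.325 to 0.775 m from the base axis. Payload 5.5 kg.
Tool frame: the origin (TCP) lies where the fingers leave the gripper's body, on its centre line; the fingertips stand 80 mm ahead of it and the grasp point (between the pads) lies 61 mm ahead of it; z points along the fingers, y is the line along which they close (so a half turn about z gives the same grasp; the last joint's range is limited). The gripper opens to 88 mm and grips with 3 to 60 N. Pads are 20 mm wide; open, the fingers measure 115 mm over their backs; the gripper's body (75 mm by 178 mm) begins 61 mm behind the grasp point.
Start: joints at [1.145, 0.091, 1.231, -0, 1.82, -0.057], TCP at [0.216, 0.56, 0.303] pointing down, gripper open.
Joint ranges: [-2.87, 2.87], [-0.86, 2.18], [0.17, 2.46], [-1.51, 4.65], [0.06, 2.69], [-2.65, 2.65]. Speed limits (rad/s): [2.57, 2.57, 3.01, 3.14, 3.14, 3.14].

## Interface

Orientations are given as a 3x3 rotation matrix whose columns are the frame's x, y, z axes.
In Python, from plant import manip gives the robot as it stands.
- The arm moves only by the tool drive_tool, never from a script. Its argument "moves" is a list of rows, each an object of numbers: "fingers": the closure, from -1 (fully open) to 1 (shut); "x", "y", "z": the shift along the tool's x, y, z in cm; "rx", "ry", "rz": the turn, a rotation vector about the tool's x, y, z in rad. A call has 1 to 20 rows; each row is the pose to reach, as a shift and turn from the pose commanded when the call began, along the tool's axes at that moment; what a row does not reach only later rows make up. A row lasts 1/12 s, in which the tool goes at most 41.7 mm and 7.16 degrees, less where a joint would pass 70% of its speed; a pose out of reach is approached as far as the arm can. A call with a gripper value outside its range is refused whole. The fingers move at their own pace and stop on an object; "force" is the grip in N (left out, the last holds). Time passes only in rows, so rows that repeat a pose let the fingers close. It gives the time, the measured TCP pose, the force, the opening and the grip force at its end, in the units of the state.
- manip.get_state(): the state, without advancing time (a new reading comes with each control period).
- manip.snapshot(name): name is "scene" or "top"; returns (picture, depth): 480x640x3 uint8, blue, green, red; 480x640 float32, m along the optical axis (not along the pixel's ray), 0 where there is no reading.
- manip.calibration(name): a dict with "fov_y" (degrees; the focal length in pixels is half the picture's height over the tangent of half this angle, whatever the lens; pixels are square), "cx", "cy" (the principal point, pixels), "extrinsics" (4x4, takes a point from camera to world coordinates). Camera axes: x right, y down, z forward; pixel columns grow to the right and rows downward; lengths in m; the calibration is good to about 2 mm. A picture is of the moment at which its call begins. calibration takes no time and is no camera call.
- manip.finish_job(): hands the job in; it is judged then, once.
The state is a dict: "time": time; "joint_pos": joint angles; "qvel": joint speeds; "joint_torque": joint torques, N m; "ee_pos": TCP position; "tool_rot": TCP orientation; "wrist_force": force on the tool from outside, world axes, zero at the start; "wrist_torque": the same for the moment, N m; "gripper_width": finger opening in m; "grip_force": force on a finger pad.
Only numpy, scipy, OpenCV 4.12 (cv2) and the standard library are available. Lean on these libraries where they do the work, as an engineer would, in place of code of your own. Each camera call takes 0.05 s, during which the arm holds its last target. There are 200 camera calls.

## Working session

There is one attempt and no reset: what is moved stays moved. The work goes in short steps, Python scripts to look and compute and a tool call to move; the robot and the scene stay as the last step left them, time stands still between calls to the robot, and variables do not carry over. Pictures are saved under pics/ and viewed, at most 10 in all, crops included, and the job is handed in when it is done.

Besides the shell and the picture viewer there is one more tool, called after "Call:" by a JSON object that holds its "api" and its "payload". drive_tool: Moves the arm, as the interface text tells. Its arguments: {"type":"object","properties":{"moves":{"type":"array"},"force":{"type":"number"}},"required":["moves"]}

```bash
mkdir -p pics; cat > h.py <<'E'
import numpy as np, cv2
from plant import manip
def cam(n):
    c=manip.calibration(n); f=240/np.tan(np.radians(c["fov_y"])/2); return f,c["cx"],c["cy"],np.array(c["extrinsics"])
def cloud(n,d):
    f,cx,cy,T=cam(n); v,u=np.mgrid[0:480,0:640]
    p=np.stack([(u-cx)/f*d,(v-cy)/f*d,d],-1)
    w=p@T[:3,:3].T+T[:3,3]; w[d<=0]=np.nan; return w
def ray(n,u,v,z):
    f,cx,cy,T=cam(n); r=T[:3,:3]@np.array([(u-cx)/f,(v-cy)/f,1]); return T[:3,3]+r*(z-T[2,3])/r[2]
E
python3 - <<'E'
from h import *
for n in("scene","top"):
    i,d=manip.snapshot(n); cv2.imwrite(f"pics/{n}0.png",i); np.save(n+"0.npy",d); print(n,cam(n),(d>0).mean())
s=manip.get_state(); print(s["time"],s["ee_pos"],s["tool_rot"],s["gripper_width"])
E
```

```text
scene (np.float64(577.6316998001768), 318.4648081634559, 254.33155951393599, array([[-0.57842904,  0.63538417, -0.51157288,  1.27653258],
       [ 0.81563596,  0.46015024, -0.35071317,  0.50117223],
       [ 0.01256278, -0.62011992, -0.78440644,  1.20010589],
       [ 0.        ,  0.        ,  0.        ,  1.        ]])) 0.9959928385416666
top (np.float64(503.82492391451046), 319.57344603595186, 241.46186957024224, array([[ 0.06100595, -0.97717755,  0.20347556,  0.23166484],
       [-0.99812914, -0.0588947 ,  0.01642082,  0.01140401],
       [-0.00406242, -0.20409665, -0.97894231,  1.56635752],
       [ 0.        ,  0.        ,  0.        ,  1.        ]])) 0.9959114583333334
0.1 [0.21622889 0.55954832 0.30163972] [[-9.32774130e-01  3.60460732e-01 -6.94892002e-04]
 [ 3.60461396e-01  9.32772734e-01 -1.61534713e-03]
 [ 6.59071042e-05 -1.75723575e-03 -9.99998454e-01]] 0.08747182405404055
```

View pics/scene0.png

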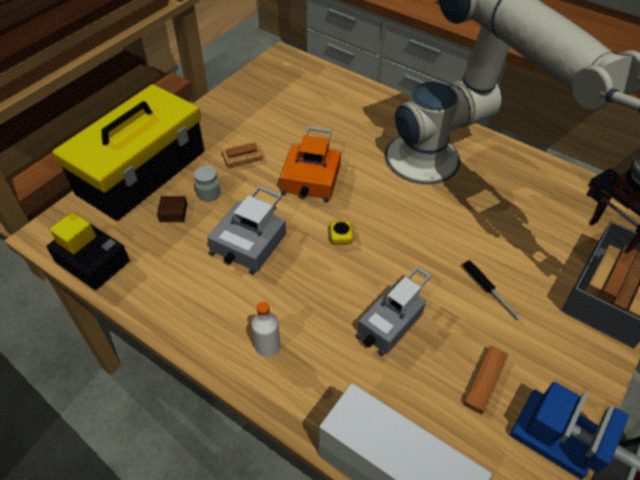

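View pics/top0.png

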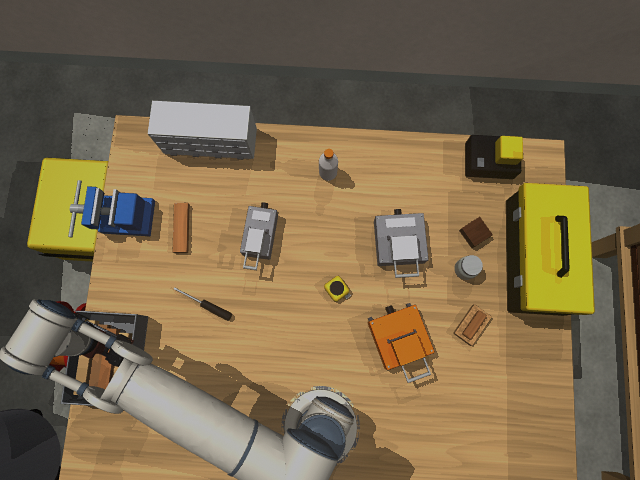

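In the scene view there are grey boxes at (247,230) and (391,310), and an orange one at (311,165). In the top view the candidates are grey (402,240), grey (260,232) and orange (402,338). The grey one at top (402,240) has the wider box and hood, so it fits. The orange one is the look-alike, and (260,232) is the narrow starter. I'll confirm in a crop and measure.

```bash
python3 - <<'E'
from h import *
i=cv2.imread("pics/top0.png"); d=np.load("top0.npy"); w=cloud("top",d)
c=i[195:295,355:475]; cv2.imwrite("pics/crop0.png",cv2.resize(c,None,fx=6,fy=6,interpolation=cv2.INTER_CUBIC)[:600,:720])
for nm,(u0,u1,v0,v1) in dict(wide=(360,440,200,290),narrow=(230,290,195,275)).items():
    q=w[v0:v1,u0:u1]; z=q[...,2]
    for lo,hi in((.052,.067),(.085,.115),(.02,.2)):
        m=(z>lo)&(z<hi); p=q[m]; r=cv2.minAreaRect((p[:,:2]*1000).astype(np.float32)); print(nm,lo,m.sum(),r,np.median(p[:,2]))
for n in ("tape",):
    q=w[270:305,320:355]; p=q[q[...,2]>.02]; print(n,p.mean(0))
q=w[225:285,375:440]; print((q[::3,::3,2]*1000).round().astype(int))
q=w[280:395,360:445]; p=q[q[...,2]>.03]; print("orange",p.min(0),p.max(0))
E
```

```text
wide 0.052 1611 ((572.6442260742188, -211.6402130126953), (151.65817260742188, 150.97145080566406), 7.3448309898376465) 0.0605597251617942
wide 0.085 750 ((509.7433166503906, -219.36056518554688), (125.11546325683594, 76.31436920166016), 7.140075206756592) 0.09739600748949451
wide 0.02 2648 ((558.85107421875, -213.2989959716797), (224.20159912109375, 151.13238525390625), 7.2639079093933105) 0.06245988968066207
narrow 0.052 937 ((567.7260131835938, 227.56875610351562), (90.79994201660156, 151.37771606445312), 84.6109619140625) 0.06041155070813109
narrow 0.085 457 ((505.05169677734375, 233.49256896972656), (47.01350784301758, 123.47992706298828), 84.96701049804688) 0.09757187400723755
narrow 0.02 1626 ((554.494384765625, 229.05006408691406), (91.67511749267578, 222.88079833984375), 84.75535583496094) 0.06224654124588891
tape [ 0.40786892 -0.02266979  0.03364024]
[[                  37                   61                   62
                    59                   59                   62
                    60                   61                   61
                    62          
[... 8797 characters left out ...]
        -6                    3                    4
                     3]
 [                   3                    0                    4
                     3                    2                   -5
                    -3                   -2                    2
                    -5                   -3                    4
                    -4                    3                    1
                    -3                    5                    7
                    -4                   -4                   -2
                    -7]]
orange [ 0.14784303 -0.31458602  0.03061997] [ 0.36927727 -0.12339268  0.11008789]<stdin>:10: RuntimeWarning: invalid value encountered in cast
```

View pics/crop0.png

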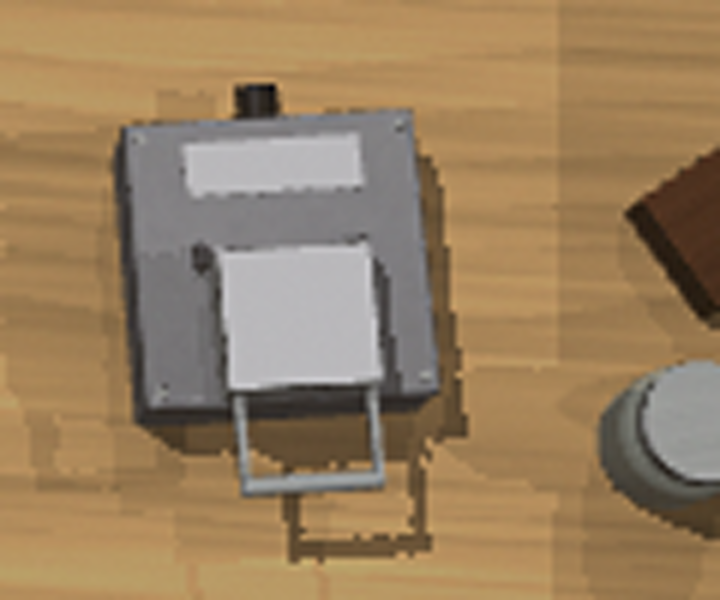

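The crop confirms it: the hood is nearly as wide as the bar, the box is square at about 150 mm, and it is grey. The box origin is at (0.573, -0.212) with yaw 7.3°, so the bar is at about (0.4535, -0.227, 0.086).

Call:
{"api": "drive_tool", "payload": {"moves": [{"x":-50.5,"y":-64.8,"rz":1.075,"fingers":0.1},{"x":-50.5,"y":-64.8,"rz":1.075,"fingers":0.1},{"x":-50.5,"y":-64.8,"rz":1.075,"fingers":0.1},{"x":-50.5,"y":-64.8,"rz":1.075,"fingers":0.1},{"x":-50.5,"y":-64.8,"rz":1.075,"fingers":0.1},{"x":-50.5,"y":-64.8,"rz":1.075,"fingers":0.1},{"x":-50.5,"y":-64.8,"rz":1.075,"fingers":0.1},{"x":-50.5,"y":-64.8,"rz":1.075,"fingers":0.1},{"x":-50.5,"y":-64.8,"rz":1.075,"fingers":0.1},{"x":-50.5,"y":-64.8,"rz":1.075,"fingers":0.1},{"x":-50.5,"y":-64.8,"rz":1.075,"fingers":0.1},{"x":-50.5,"y":-64.8,"rz":1.075,"fingers":0.1},{"x":-50.5,"y":-64.8,"rz":1.075,"fingers":0.1},{"x":-50.5,"y":-64.8,"rz":1.075,"fingers":0.1},{"x":-50.5,"y":-64.8,"rz":1.075,"fingers":0.1},{"x":-50.5,"y":-64.8,"rz":1.075,"fingers":0.1},{"x":-50.5,"y":-64.8,"rz":1.075,"fingers":0.1},{"x":-50.5,"y":-64.8,"rz":1.075,"fingers":0.1},{"x":-50.5,"y":-64.8,"rz":1.075,"fingers":0.1},{"x":-50.5,"y":-64.8,"rz":1.075,"fingers":0.1}]}}

```text
validation failed for argument at $.mo...
```

Call:
{"api": "drive_tool", "payload": {"moves": [{"x":-10,"y":-13,"z":0,"rx":0,"ry":0,"rz":0.2,"fingers":0.1}]}}

```text
time: 0.18
ee_pos: [0.2268, 0.5229, 0.2976]
tool_rot: [[-0.883, 0.47, -0.005], [0.47, 0.883, -0.005], [0.002, -0.006, -1.0]]
wrist_force: [1.0, -0.2, -0.7]
gripper_width: 0.0837
grip_force: 0.0
```

Call:
{"api": "drive_tool", "payload": {"moves": [{"x":-55,"y":-55.5,"z":0,"rx":0,"ry":0,"rz":0.955,"fingers":0.1},{"x":-55,"y":-55.5,"z":0,"rx":0,"ry":0,"rz":0.955,"fingers":0.1},{"x":-55,"y":-55.5,"z":0,"rx":0,"ry":0,"rz":0.955,"fingers":0.1},{"x":-55,"y":-55.5,"z":0,"rx":0,"ry":0,"rz":0.955,"fingers":0.1},{"x":-55,"y":-55.5,"z":0,"rx":0,"ry":0,"rz":0.955,"fingers":0.1},{"x":-55,"y":-55.5,"z":0,"rx":0,"ry":0,"rz":0.955,"fingers":0.1},{"x":-55,"y":-55.5,"z":0,"rx":0,"ry":0,"rz":0.955,"fingers":0.1},{"x":-55,"y":-55.5,"z":0,"rx":0,"ry":0,"rz":0.955,"fingers":0.1},{"x":-55,"y":-55.5,"z":0,"rx":0,"ry":0,"rz":0.955,"fingers":0.1},{"x":-55,"y":-55.5,"z":0,"rx":0,"ry":0,"rz":0.955,"fingers":0.1}]}}

```text
time: 1.02
ee_pos: [0.3458, 0.1182, 0.3024]
tool_rot: [[-0.122, 0.993, 0.0], [0.993, 0.122, 0.0], [0.0, 0.0, -1.0]]
wrist_force: [1.6, -0.6, -1.2]
gripper_width: 0.0395
grip_force: 0.0
```

Call:
{"api": "drive_tool", "payload": {"moves": [{"x":-33,"y":6,"z":0,"rx":0,"ry":0,"rz":0,"fingers":0.1},{"x":-33,"y":6,"z":0,"rx":0,"ry":0,"rz":0,"fingers":0.1},{"x":-33,"y":6,"z":0,"rx":0,"ry":0,"rz":0,"fingers":0.1},{"x":-33,"y":6,"z":0,"rx":0,"ry":0,"rz":0,"fingers":0.1},{"x":-33,"y":6,"z":0,"rx":0,"ry":0,"rz":0,"fingers":0.1},{"x":-33,"y":6,"z":0,"rx":0,"ry":0,"rz":0,"fingers":0.1},{"x":-33,"y":6,"z":0,"rx":0,"ry":0,"rz":0,"fingers":0.1},{"x":-33,"y":6,"z":0,"rx":0,"ry":0,"rz":0,"fingers":0.1},{"x":-33,"y":6,"z":0,"rx":0,"ry":0,"rz":0,"fingers":0.1},{"x":-33,"y":6,"z":0,"rx":0,"ry":0,"rz":0,"fingers":0.1},{"x":-33,"y":6,"z":0,"rx":0,"ry":0,"rz":0,"fingers":0.1},{"x":-33,"y":6,"z":0,"rx":0,"ry":0,"rz":0,"fingers":0.1}]}}

```text
time: 2.02
ee_pos: [0.4457, -0.1992, 0.3028]
tool_rot: [[-0.123, 0.992, 0.0], [0.992, 0.123, 0.0], [0.0, 0.0, -1.0]]
wrist_force: [0.9, 0.3, 0.5]
gripper_width: 0.0393
grip_force: 0.0
```

```bash
python3 - <<'E'
from h import *
s=manip.get_state(); p=s["ee_pos"]; R=np.array(s["tool_rot"]); print(s["time"],p,np.degrees(np.arctan2(R[1,1],R[0,1])))
print("cm to bar:",R.T@(np.array([.4535,-.2269,.147])-p)*100)
i,d=manip.snapshot("scene"); cv2.imwrite("pics/s1.png",cv2.resize(i[130:330,150:400],None,fx=3,fy=3))
E
```

```text
2.0167 [ 0.44565496 -0.19917426  0.30284404] 7.05071046033493
cm to bar: [-2.85118307  0.43365805 15.5839326 ]
```

View pics/s1.png

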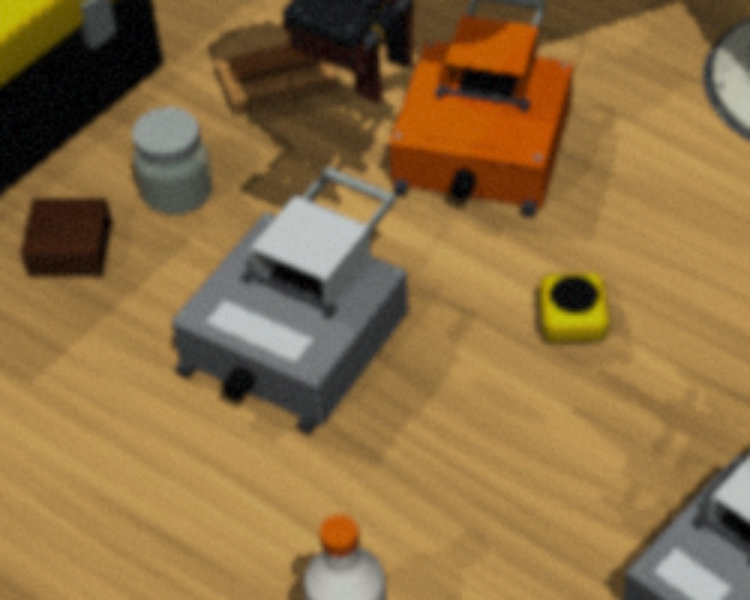

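The crop shows the wide starter shut, with its bar at about (358,190) free and the gripper above it at about (350,40). I'll go down over the bar.

Call:
{"api": "drive_tool", "payload": {"moves": [{"x":-2.9,"y":0.4,"z":0,"rx":0,"ry":0,"rz":0,"fingers":0.1},{"x":-2.9,"y":0.4,"z":4,"rx":0,"ry":0,"rz":0,"fingers":0.1},{"x":-2.9,"y":0.4,"z":7,"rx":0,"ry":0,"rz":0,"fingers":0.1},{"x":-2.9,"y":0.4,"z":10,"rx":0,"ry":0,"rz":0,"fingers":0.1},{"x":-2.9,"y":0.4,"z":12,"rx":0,"ry":0,"rz":0,"fingers":0.1},{"x":-2.9,"y":0.4,"z":14,"rx":0,"ry":0,"rz":0,"fingers":0.1},{"x":-2.9,"y":0.4,"z":15.3,"rx":0,"ry":0,"rz":0,"fingers":0.1},{"x":-2.9,"y":0.4,"z":15.3,"rx":0,"ry":0,"rz":0,"fingers":0.1},{"x":-2.9,"y":0.4,"z":15.3,"rx":0,"ry":0,"rz":0,"fingers":0.1}]}}

```text
time: 2.82
ee_pos: [0.4533, -0.2277, 0.15]
tool_rot: [[-0.123, 0.992, -0.0], [0.992, 0.123, 0.0], [0.0, -0.0, -1.0]]
wrist_force: [0.3, 0.6, 0.6]
gripper_width: 0.0398
grip_force: 0.0
```

Call:
{"api": "drive_tool", "payload": {"force": 8, "moves": [{"x":0,"y":0,"z":0,"rx":0,"ry":0,"rz":0,"fingers":1},{"x":0,"y":0,"z":0,"rx":0,"ry":0,"rz":0,"fingers":1},{"x":0,"y":0,"z":0,"rx":0,"ry":0,"rz":0,"fingers":1},{"x":0,"y":0,"z":0,"rx":0,"ry":0,"rz":0,"fingers":1},{"x":0,"y":0,"z":0,"rx":0,"ry":0,"rz":0,"fingers":1},{"x":0,"y":0,"z":0,"rx":0,"ry":0,"rz":0,"fingers":1},{"x":0,"y":0,"z":0,"rx":0,"ry":0,"rz":0,"fingers":1},{"x":0,"y":0,"z":0,"rx":0,"ry":0,"rz":0,"fingers":1}]}}

```text
time: 3.48
ee_pos: [0.4529, -0.2288, 0.1503]
tool_rot: [[-0.121, 0.993, -0.001], [0.993, 0.121, -0.001], [-0.001, -0.001, -1.0]]
wrist_force: [-6.0, 0.8, 5.5]
gripper_width: 0.0099
grip_force: 8.0
```

Call:
{"api": "drive_tool", "payload": {"moves": [{"x":0,"y":0.2,"z":-1.0,"rx":0,"ry":0,"rz":0,"fingers":1},{"x":0,"y":0.6,"z":-2.05,"rx":0,"ry":0,"rz":0,"fingers":1},{"x":0,"y":1.0,"z":-3.0,"rx":0,"ry":0,"rz":0,"fingers":1},{"x":0,"y":1.5,"z":-4.0,"rx":0,"ry":0,"rz":0,"fingers":1},{"x":0,"y":2.1,"z":-4.9,"rx":0,"ry":0,"rz":0,"fingers":1},{"x":0,"y":2.7,"z":-5.7,"rx":0,"ry":0,"rz":0,"fingers":1},{"x":0,"y":3.4,"z":-6.5,"rx":0,"ry":0,"rz":0,"fingers":1},{"x":0,"y":4.2,"z":-7.2,"rx":0,"ry":0,"rz":0,"fingers":1},{"x":0,"y":5.1,"z":-7.85,"rx":0,"ry":0,"rz":0,"fingers":1},{"x":0,"y":6.0,"z":-8.4,"rx":0,"ry":0,"rz":0,"fingers":1},{"x":0,"y":6.9,"z":-8.9,"rx":0,"ry":0,"rz":0,"fingers":1},{"x":0,"y":7.9,"z":-9.3,"rx":0,"ry":0,"rz":0,"fingers":1}]}}

```text
time: 4.48
ee_pos: [0.5326, -0.2188, 0.2447]
tool_rot: [[-0.122, 0.993, 0.002], [0.993, 0.122, -0.001], [-0.001, 0.002, -1.0]]
wrist_force: [-1.1, -1.0, 0.9]
gripper_width: 0.0096
grip_force: 8.0
```

Call:
{"api": "drive_tool", "payload": {"moves": [{"x":0,"y":1.0,"z":-0.3,"rx":0,"ry":0,"rz":0,"fingers":1},{"x":0,"y":2.05,"z":-0.55,"rx":0,"ry":0,"rz":0,"fingers":1},{"x":0,"y":3.1,"z":-0.65,"rx":0,"ry":0,"rz":0,"fingers":1},{"x":0,"y":4.2,"z":-0.7,"rx":0,"ry":0,"rz":0,"fingers":1},{"x":0,"y":5.2,"z":-0.65,"rx":0,"ry":0,"rz":0,"fingers":1},{"x":0,"y":6.3,"z":-0.5,"rx":0,"ry":0,"rz":0,"fingers":1},{"x":0,"y":7.3,"z":-0.25,"rx":0,"ry":0,"rz":0,"fingers":1},{"x":0,"y":8.3,"z":0.05,"rx":0,"ry":0,"rz":0,"fingers":1},{"x":0,"y":9.3,"z":0.5,"rx":0,"ry":0,"rz":0,"fingers":1},{"x":0,"y":9.3,"z":0.5,"rx":0,"ry":0,"rz":0,"fingers":1}]}}

```text
time: 5.32
ee_pos: [0.626, -0.2069, 0.237]
tool_rot: [[-0.123, 0.992, 0.002], [0.992, 0.123, 0.001], [0.0, 0.002, -1.0]]
wrist_force: [0.9, -0.1, 2.1]
gripper_width: 0.0094
grip_force: 8.0
```

Call:
{"api": "drive_tool", "payload": {"moves": [{"x":0,"y":0,"z":0,"rx":0,"ry":0,"rz":0,"fingers":0.1},{"x":0,"y":0,"z":0,"rx":0,"ry":0,"rz":0,"fingers":0.1},{"x":0,"y":0,"z":0,"rx":0,"ry":0,"rz":0,"fingers":0.1},{"x":0,"y":0,"z":0,"rx":0,"ry":0,"rz":0,"fingers":0.1},{"x":0,"y":0,"z":0,"rx":0,"ry":0,"rz":0,"fingers":0.1},{"x":0,"y":0,"z":-2,"rx":0,"ry":0,"rz":0,"fingers":0.1},{"x":0,"y":0,"z":-4,"rx":0,"ry":0,"rz":0,"fingers":0.1},{"x":0,"y":0,"z":-6,"rx":0,"ry":0,"rz":0,"fingers":0.1},{"x":0,"y":0,"z":-6,"rx":0,"ry":0,"rz":0,"fingers":0.1}]}}

```text
time: 6.07
ee_pos: [0.6244, -0.2078, 0.3031]
tool_rot: [[-0.122, 0.993, 0.007], [0.993, 0.122, -0.003], [-0.004, 0.007, -1.0]]
wrist_force: [1.0, 0.1, 2.0]
gripper_width: 0.0394
grip_force: 0.0
```

```bash
python3 - <<'E'
from h import *
s=manip.get_state(); p=s["ee_pos"]; R=np.array(s["tool_rot"]); print(s["time"],p,s["wrist_force"],s["gripper_width"])
i,d=manip.snapshot("scene"); cv2.imwrite("pics/s2.png",cv2.resize(i[100:300,150:400],None,fx=3,fy=3))
E
```

```text
6.0667 [ 0.62438791 -0.20779888  0.30311652] [1.00273068 0.11714089 1.97837049] 0.03939842534625396
```

View pics/s2.png

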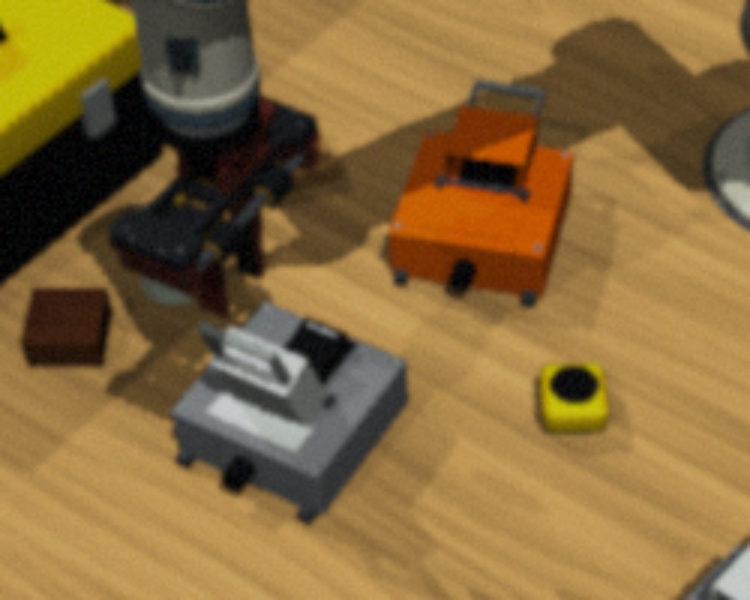

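The crop shows the wide hood standing open at about (265,375), with the black paddle exposed at about (320,345). The narrow starter is untouched. I'll move above the raised end, turn the gripper 90° to keep its body clear of the hood, and close the fingers.

Call:
{"api": "drive_tool", "payload": {"force": 30, "moves": [{"x":0.2,"y":-11,"z":0,"rx":0,"ry":0,"rz":1.57,"fingers":1},{"x":0.2,"y":-11,"z":0,"rx":0,"ry":0,"rz":1.57,"fingers":1},{"x":0.2,"y":-11,"z":0,"rx":0,"ry":0,"rz":1.57,"fingers":1},{"x":0.2,"y":-11,"z":0,"rx":0,"ry":0,"rz":1.57,"fingers":1},{"x":0.2,"y":-11,"z":0,"rx":0,"ry":0,"rz":1.57,"fingers":1},{"x":0.2,"y":-11,"z":0,"rx":0,"ry":0,"rz":1.57,"fingers":1},{"x":0.2,"y":-11,"z":0,"rx":0,"ry":0,"rz":1.57,"fingers":1},{"x":0.2,"y":-11,"z":0,"rx":0,"ry":0,"rz":1.57,"fingers":1},{"x":0.2,"y":-11,"z":0,"rx":0,"ry":0,"rz":1.57,"fingers":1},{"x":0.2,"y":-11,"z":0,"rx":0,"ry":0,"rz":1.57,"fingers":1},{"x":0.2,"y":-11,"z":0,"rx":0,"ry":0,"rz":1.57,"fingers":1},{"x":0.2,"y":-11,"z":0,"rx":0,"ry":0,"rz":1.57,"fingers":1},{"x":0.2,"y":-11,"z":0,"rx":0,"ry":0,"rz":1.57,"fingers":1},{"x":0.2,"y":-11,"z":0,"rx":0,"ry":0,"rz":1.57,"fingers":1},{"x":0.2,"y":-11,"z":0,"rx":0,"ry":0,"rz":1.57,"fingers":1},{"x":0.2,"y":-11,"z":0,"rx":0,"ry":0,"rz":1.57,"fingers":1}]}}

```text
time: 7.45
ee_pos: [0.5144, -0.2188, 0.2966]
tool_rot: [[0.992, 0.125, -0.001], [0.125, -0.992, 0.001], [-0.001, -0.001, -1.0]]
wrist_force: [-1.1, 0.7, -0.0]
gripper_width: 0.0005
grip_force: 0.0
```

```bash
python3 - <<'E'
from h import *
s=manip.get_state(); p=s["ee_pos"]; R=np.array(s["tool_rot"]); print(s["time"],p,R.round(3),s["gripper_width"])
print("cm:",R.T@(np.array([.515,-.219,.158])-p)*100)
E
```

```text
7.45 [ 0.51438377 -0.2188483   0.29661246] [[ 0.992  0.125 -0.001]
 [ 0.125 -0.992  0.001]
 [-0.001 -0.001 -1.   ]] 0.0004802569694363976
cm: [ 0.07493514  0.03305579 13.86114924]
```

Call:
{"api": "drive_tool", "payload": {"moves": [{"x":0,"y":0,"z":3.5,"rx":0,"ry":0,"rz":0,"fingers":1},{"x":0,"y":0,"z":7,"rx":0,"ry":0,"rz":0,"fingers":1},{"x":0,"y":0,"z":10,"rx":0,"ry":0,"rz":0,"fingers":1},{"x":0,"y":0,"z":12,"rx":0,"ry":0,"rz":0,"fingers":1},{"x":0,"y":0,"z":12.7,"rx":0,"ry":0,"rz":0,"fingers":1},{"x":0,"y":0,"z":13,"rx":0,"ry":0,"rz":0,"fingers":1},{"x":0,"y":0,"z":13,"rx":0,"ry":0,"rz":0,"fingers":1}]}}

```text
time: 8.03
ee_pos: [0.5147, -0.219, 0.1679]
tool_rot: [[0.992, 0.123, 0.0], [0.123, -0.992, -0.0], [0.0, 0.0, -1.0]]
wrist_force: [0.1, -0.2, -0.2]
gripper_width: 0.0003
grip_force: 0.0
```

Call:
{"api": "drive_tool", "payload": {"moves": [{"x":0,"y":0,"z":0.2,"rx":0,"ry":0,"rz":0,"fingers":1},{"x":0,"y":0,"z":0.4,"rx":0,"ry":0,"rz":0,"fingers":1},{"x":0,"y":0,"z":0.6,"rx":0,"ry":0,"rz":0,"fingers":1},{"x":0,"y":0,"z":0.8,"rx":0,"ry":0,"rz":0,"fingers":1},{"x":0,"y":0,"z":0.8,"rx":0,"ry":0,"rz":0,"fingers":1}]}}

```text
time: 8.45
ee_pos: [0.5146, -0.2189, 0.1596]
tool_rot: [[0.992, 0.123, 0.0], [0.123, -0.992, -0.0], [0.0, 0.0, -1.0]]
wrist_force: [-0.4, -0.0, 0.1]
gripper_width: 0.0002
grip_force: 0.0
```

Call:
{"api": "drive_tool", "payload": {"moves": [{"x":0,"y":0,"z":0.15,"rx":0,"ry":0,"rz":0,"fingers":1},{"x":0,"y":0,"z":0.3,"rx":0,"ry":0,"rz":0,"fingers":1},{"x":0,"y":0,"z":0.45,"rx":0,"ry":0,"rz":0,"fingers":1},{"x":0,"y":0,"z":0.6,"rx":0,"ry":0,"rz":0,"fingers":1},{"x":0,"y":0,"z":0.6,"rx":0,"ry":0,"rz":0,"fingers":1}]}}

```text
time: 8.87
ee_pos: [0.5143, -0.2191, 0.1539]
tool_rot: [[0.992, 0.122, -0.001], [0.122, -0.992, -0.0], [-0.001, 0.0, -1.0]]
wrist_force: [-3.0, 0.7, 3.2]
gripper_width: 0.0007
grip_force: 1.8
```

Call:
{"api": "drive_tool", "payload": {"moves": [{"x":0,"y":0,"z":0.1,"rx":0,"ry":0,"rz":0,"fingers":1},{"x":0,"y":0,"z":0.2,"rx":0,"ry":0,"rz":0,"fingers":1},{"x":0,"y":0,"z":0.2,"rx":0,"ry":0,"rz":0,"fingers":1}]}}

```text
time: 9.12
ee_pos: [0.5142, -0.2192, 0.1524]
tool_rot: [[0.993, 0.122, -0.001], [0.122, -0.993, -0.001], [-0.001, 0.001, -1.0]]
wrist_force: [-5.3, 0.2, 6.9]
gripper_width: 0.0003
grip_force: 4.0
```

Call:
{"api": "drive_tool", "payload": {"moves": [{"x":0,"y":0,"z":0.1,"rx":0,"ry":0,"rz":0,"fingers":1},{"x":0,"y":0,"z":0.2,"rx":0,"ry":0,"rz":0,"fingers":1},{"x":0,"y":0,"z":0.2,"rx":0,"ry":0,"rz":0,"fingers":1}]}}

```text
time: 9.37
ee_pos: [0.5142, -0.2192, 0.1517]
tool_rot: [[0.993, 0.122, -0.0], [0.122, -0.993, -0.001], [-0.0, 0.001, -1.0]]
wrist_force: [-9.5, 1.9, 12.4]
gripper_width: 0.0005
grip_force: 7.1
```

Call:
{"api": "drive_tool", "payload": {"moves": [{"x":0,"y":0,"z":0.1,"rx":0,"ry":0,"rz":0,"fingers":1},{"x":0,"y":0,"z":0.1,"rx":0,"ry":0,"rz":0,"fingers":1},{"x":0,"y":0,"z":0.1,"rx":0,"ry":0,"rz":0,"fingers":1}]}}

```text
time: 9.62
ee_pos: [0.5142, -0.2192, 0.1516]
tool_rot: [[0.993, 0.122, 0.0], [0.122, -0.993, -0.001], [0.0, 0.001, -1.0]]
wrist_force: [-10.6, 2.0, 16.5]
gripper_width: 0.0001
grip_force: 9.1
```

Call:
{"api": "drive_tool", "payload": {"moves": [{"x":0,"y":0,"z":0.1,"rx":0,"ry":0,"rz":0,"fingers":1},{"x":0,"y":0,"z":0.15,"rx":0,"ry":0,"rz":0,"fingers":1},{"x":0,"y":0,"z":0.15,"rx":0,"ry":0,"rz":0,"fingers":1}]}}

```text
time: 9.87
ee_pos: [0.5142, -0.2192, 0.1515]
tool_rot: [[0.992, 0.122, 0.001], [0.122, -0.992, -0.001], [0.001, 0.002, -1.0]]
wrist_force: [-13.0, 3.5, 21.8]
gripper_width: 0.0005
grip_force: 12.3
```

Call:
{"api": "drive_tool", "payload": {"moves": [{"x":0,"y":0,"z":-1,"rx":0,"ry":0,"rz":0,"fingers":1},{"x":0,"y":0,"z":-4,"rx":0,"ry":0,"rz":0,"fingers":1},{"x":-3,"y":0,"z":-8,"rx":0,"ry":0,"rz":0,"fingers":1},{"x":-7,"y":0,"z":-12,"rx":0,"ry":0,"rz":0,"fingers":1},{"x":-11,"y":0,"z":-15,"rx":0,"ry":0,"rz":0,"fingers":1},{"x":-14,"y":0,"z":-15,"rx":0,"ry":0,"rz":0,"fingers":1},{"x":-14,"y":0,"z":-15,"rx":0,"ry":0,"rz":0,"fingers":1},{"x":-14,"y":0,"z":-15,"rx":0,"ry":0,"rz":0,"fingers":1}]}}

```text
time: 10.53
ee_pos: [0.3741, -0.2368, 0.3]
tool_rot: [[0.993, 0.12, 0.005], [0.12, -0.993, -0.004], [0.004, 0.004, -1.0]]
wrist_force: [-0.1, 0.0, -0.0]
gripper_width: 0.0003
grip_force: 0.0
```

```bash
python3 - <<'E'
from h import *
s=manip.get_state(); print(s["time"],s["ee_pos"])
i,d=manip.snapshot("scene"); j,e=manip.snapshot("top"); w=cloud("scene",d)
a=cv2.resize(i[130:280,190:340],(600,600)) ; cv2.imwrite("pics/s3.png",a)
cv2.imwrite("pics/s4.png",np.hstack([cv2.resize(i,(400,300)),cv2.resize(j,(400,300))]))
Rz=np.radians(7.2); c,sn=np.cos(Rz),np.sin(Rz)
# paddle: dark points near box top, box frame
g=w-np.array([.5726,-.2116,0]); X=g[...,0]*c+g[...,1]*sn; Y=-g[...,0]*sn+g[...,1]*c
m=(abs(Y)<22)&(X>-.064)&(X<-.008)&(abs(Y)<.018)&(g[...,2]>.062)&(g[...,2]<.095)&(i.max(2)<90)
print(m.sum()); k=np.polyfit(X[m],g[...,2][m],1); print(np.degrees(np.arctan(k[0])),np.polyval(k,-.055),np.polyval(k,-.037))
E
```

```text
10.5333 [ 0.37412088 -0.23675567  0.30001721]
128
10.829835192680191 0.07142307630387733 0.07486647499036951
```

View pics/s3.png

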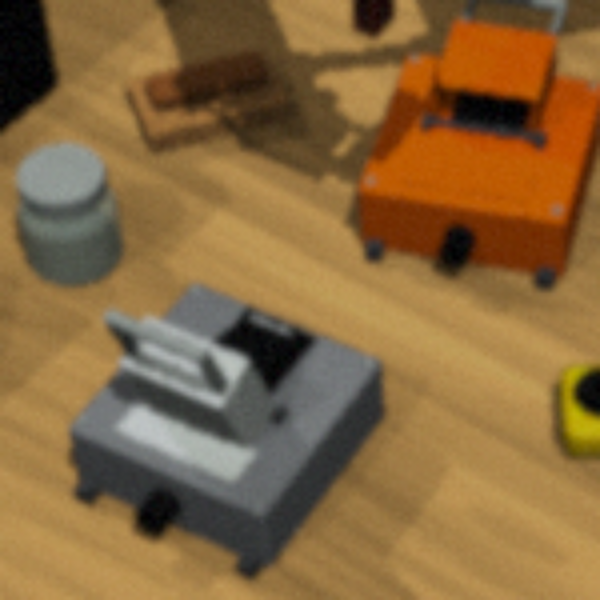

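View pics/s4.png

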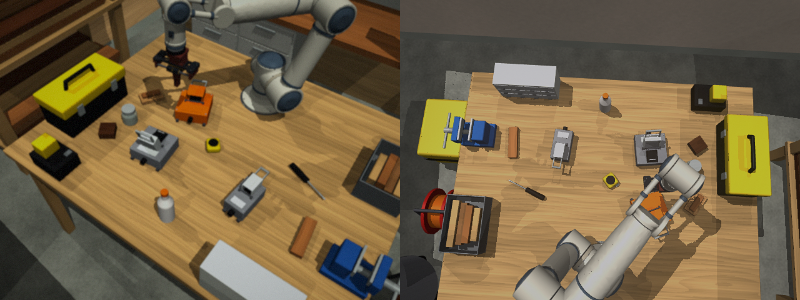

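The crops show the wide hood standing open at (190,365) and the paddle at (265,345) rocked over: it slopes +0.19 rad and its pressing point is 71 mm above the bench. Everything else is in place, and the arm is clear.

```bash
python3 -c "
from plant import manip
print(manip.finish_job())"
```

```text
the job is handed in; nothing more can be done
None
```

The wide starter's hood stands open by itself and its paddle is rocked fully over. The narrow starter and the other things on the bench look untouched, and the job was handed in at about 10.6 s of the 51 s allowed; the hand-in returned no verdict.

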